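# Fish the burner cap out of the gap with the oven hook

## Robot

A 7-joint arm with a two-finger parallel gripper is mounted at the origin on a cart in front of the work surface, level with it; the furniture and walls round the work are solid. World frame = base frame: x ahead of the robot, y to its left, z up, the work surface at z = 0. Lengths are in m, angles in rad, forces in N, time in s.
With the tool pointing down it reaches from about 0.4 to 0.9 m from the base axis. Payload 5.5 kg.
Tool frame: the origin (TCP) lies midway between the tips of the shut fingers; the grasp point (between the pads) lies 19 mm behind it (grasp_offset is the distance from the TCP to the grasp point, in m); z points along the fingers, y is the line along which they close (so a half turn about z gives the same grasp; the last joint's range is limited). The gripper opens to 92 mm and grips with 3 to 60 N. Pads are 19 mm wide; open, the fingers measure 130 mm over their backs; the gripper's body (75 mm by 190 mm) begins 47 mm behind the grasp point.
Start: joints at [1.562, 0.501, -0.427, 1.55, 0.221, 1.138, -0.21], TCP at [0.175, -0.626, 0.188] pointing down, gripper open.
Joint ranges: [-2.88, 2.88], [-0.31, 2.03], [-1.54, 1.56], [0.2, 2.42], [-1.41, 4.55], [0.19, 2.02], [-2.57, 2.57]. Speed limits (rad/s): [2.57, 2.57, 3.14, 3.14, 3.14, 3.14, 3.14].

## Interface

Orientations are given as a rotation vector (axis times angle).
In Python, from station import move_ptp, line_to, movej, set_gripper, sleep, solve_ik, capture, MotionError, sign_off, get_clock, get_joint_pos, get_joint_velocities, get_effort, get_tcp_pos, get_orientation, get_ft_force, get_moment, get_width, get_finger_force, grasp_offset gives the robot as it stands. Calls block until the motion is done:
- move_ptp(position, orientation): joint-space move of the TCP to a pose.
- line_to(position, orientation=None, vel=0.15, force_limit=None): straight line of the TCP; orientation=None keeps the orientation; vel is the mean speed in m/s. With force_limit (N) it stops when the force on the tool has changed by that much, and returns True; else False.
- movej(angles): joint-space move.
- set_gripper(opening, effort=None): finger opening in m; effort is the grip in N (None keeps the last); returns when the fingers have stopped.
- sleep(seconds).
- solve_ik(position, orientation): joint angles nearest the present ones, or None.
- capture(name): name is "side" or "top" or "wrist"; returns a dict with "pixels" (384x512x3 uint8, red, green, blue), "camera_matrix" (3x3 intrinsics, pixels), "k1" (the pictures are not rectified: a ray, as slopes to the right and down, at radius r is drawn at 1 + k1 r^2 times it, then the intrinsics apply), "rvec" (rotation vector, rad) and "tvec" (3), from world to camera coordinates, as OpenCV has them. Camera axes: x right, y down, z forward; pixel columns grow to the right and rows downward; lengths in m; the calibration is good to about 2 mm. A picture is of the moment at which its call begins. There is no depth.
A pose or a line that the arm cannot do raises MotionError and nothing moves.
- sign_off(): hands the job in; it is judged then, once.
Readings, each from a call of its own:
- get_clock(): time.
- get_joint_pos(): joint angles.
- get_joint_velocities(): joint speeds.
- get_effort(): joint torques, N m.
- get_tcp_pos(): TCP position.
- get_orientation(): TCP orientation.
- get_ft_force(): force on the tool from outside, world axes, zero at the start.
- get_moment(): the same for the moment, N m.
- get_width(): finger opening in m.
- get_finger_force(): force on a finger pad.
Only numpy, scipy, OpenCV 4.12 (cv2) and the standard library are available. Lean on these libraries where they do the work, as an engineer would, in place of code of your own. Each camera call takes 0.05 s, during which the arm holds its last target. There are 200 camera calls.

## Task

The small black burner cap of the hob has slipped into the narrow gap between the toaster and the bread bin. Take the oven hook, fish the cap out of the gap with it (keep your hand off the cap until it is completely out), and lay the hook back down on the open worktop. Then lay the cap gently, without dropping it, flat on the floor of the aluminium drying tray next to the large cap, and leave everything else where it stands.

Things in the scene. Friction and masses are not known exactly. Their poses are not given: they have to be found in the camera images.
- hook: oven hook: a dark 6 mm steel rod with a wooden handle, 245 mm long, 0.14 kg, loose, resting on the worktop on its curved foot and its 28 mm butt ball (x = -110 mm). Origin at mid-length, at the height of the surface it rests on; x runs from the handle to the hook end, z up. The shaft climbs by 0.19 rad towards +x to 61 mm high, then at x = 115 mm goes straight down to the middle of the foot
- hook_grip (a point): middle of the hook's wooden handle, at x = -55 mm on the hook, 25 mm above the surface it rests on; same axes as the hook. The handle is 96 mm long, 16 mm wide (along y) and 20 mm high, flat-sided, and climbs with the shaft by 0.19 rad towards +x
- hook_seat (a point): centre of the hook's curved foot, 135 mm ahead of hook_grip, 3 mm above the surface it rests on; same axes as the hook. The foot lies flat: the 6 mm rod bent to an arc of 35 mm radius (centre line) about this point, 50 degrees to each side of +x, so 60 mm wide and hollow towards the handle. The small cap's centre lies about here when the foot pulls it
- small_cap: the small burner cap: a flat black disc of 62 mm diameter, 7 mm thick, 0.11 kg, loose; at first it lies flat on the worktop in the gap. Origin at the centre of its underside, z up. From above it can be pinched across its rim
- large_cap: the large burner cap: a flat black disc of 80 mm diameter, 7 mm thick, loose, lying in the tray; origin at the centre of its underside
- tray: shallow aluminium drying tray, fixed, 252 x 160 mm outside (x by y, with a small wire handle at each end reaching 13 mm further), rim 22 mm high, walls 4 mm, floor 4 mm thick. Origin under its centre at worktop height, x along its length
- gap_mouth (a point): middle of the gap's front opening at worktop height. Its x points straight into the gap, y to the left, z up. The gap is 72 mm wide (36 mm to each side), at least 210 mm deep, open at the top and the front; its flat walls are the sides of the toaster (left, 187 mm high) and of the bread bin (right, 168 mm high)
- toaster: long-slot toaster standing end-on, fixed, 280 x 115 x 185 mm (x by y by z), steel with black ends; its lever stands 17 mm out of its front end (-x) at mid-width; the left wall of the gap. Origin under its centre, x to its back
- bread_bin: green bread bin with a wooden lid, fixed, 220 x 250 x 168 mm (x by y by z); the right wall of the gap. Origin under its centre, x to its back
- spice_jar_a: spice jar, 41 mm diameter, 105 mm high, standing loose; origin at the centre of its underside; leave alone
- spice_jar_b: spice jar, 41 mm diameter, 105 mm high, standing loose; origin at the centre of its underside; leave alone
- can: drinks can, 53 mm diameter, 134 mm high, standing loose; origin at the centre of its underside; leave alone
- mug: white mug, 62 x 92 x 51 mm, standing loose; origin at its underside; leave alone
- flat_tin: flat rectangular tub with a turquoise top, 63 x 105 x 26 mm, loose on the worktop in front of the toaster; origin at the centre of its underside, long axis y; leave alone
- packet: green packet, 57 x 150 x 12 mm, loose on the lid of the bread bin; origin at the centre of its underside; leave alone
- timer: kitchen timer, 63 mm diameter, 44 mm high, standing loose on the lid of the bread bin; origin at the centre of its underside; leave alone
Not all that is in view belongs to the job. Leave any blue or white look-alike of the small_cap alone.

How it is judged:
On the way, in this order (a step that is already met when the one before it is completed fails the run):
1. the hook touches the small cap while the cap is still in the gap (contact force between hook and small_cap above 0.03 N and x of small_cap in the frame of gap_mouth above -0.02 m), for 0.04 s.
2. the small cap is completely out of the gap, in front of it on the worktop (x of small_cap in the frame of gap_mouth below -0.032 m and height (world z) of small_cap below 0.012 m), for 0.1 s.
At the end, for the whole second after the job is handed in: The small cap lies flat (within 0.08 rad) and at rest on the floor of the tray, not on the large cap, which still lies in the tray; the hook lies at rest on the worktop, out of the gap, touching neither tray nor small cap (x of small_cap in the frame of tray between -0.095 and 0.095 m and y of small_cap in the frame of tray between -0.05 and 0.05 m and height (world z) of small_cap below 0.0075 m and angle between small_cap's own z axis and vertical below 0.08 rad and linear speed of each of small_cap, hook below 0.02 m/s and height (world z) of hook below 0.045 m and contact force between hook and tray below 0.05 N and contact force between hook and small_cap below 0.05 N and x of hook_seat in the frame of gap_mouth below 0 m and z of large_cap in the frame of tray below 0.0075 m).
It fails at once if the hand touches the small cap while any part of it is still in the gap (contact force between any of the fingers, the arm and small_cap above 0.2 N and x of small_cap in the frame of gap_mouth above -0.03 m and horizontal distance between small_cap and gap_mouth below 0.12 m).
It fails at once if the small cap is dropped or flung (it moves faster than 0.6 m/s out of the hand) (linear speed of small_cap above 0.6 m/s and contact force between the fingers and small_cap below 0.1 N).
It fails at once if a bystander or the large cap is shifted by more than 30 mm or knocked over (distance of any of spice_jar_a, spice_jar_b, can, mug, packet, timer, large_cap, flat_tin from where it was at the start of the episode above 0.03 m or angle between any of spice_jar_a, spice_jar_b, can, mug, timer's own z axis and vertical above 0.5 rad).
It also fails if it takes over 72 s, if anything falls off the work surface, if the arm or the gripper's body presses on something with over 40 N, if the wrist force passes 120 N, or if a joint passes its speed limit or range.

## Working session

There is one attempt and no reset: what is moved stays moved. The work goes in short steps, each a Python script; the robot and the scene stay as the last script left them, time stands still between calls to the robot, and variables do not carry over. Pictures are saved under pics/ and viewed, at most 14 in all, crops included, and the job is handed in when it is done.

```bash
mkdir -p pics
cat > h.py <<'E'
import numpy as np, cv2, json
from station import *
def snap(n,f):
    c=capture(n); cv2.imwrite(f'pics/{f}.png',c['pixels'][:,:,::-1])
    json.dump({k:np.array(c[k]).tolist() for k in('camera_matrix','k1','rvec','tvec')},open(f'pics/{f}.json','w')); return c
def load(f): return json.load(open(f'pics/{f}.json'))
def ray(c,px):
    K=np.array(c['camera_matrix']);k1=float(c['k1']);R=cv2.Rodrigues(np.array(c['rvec'],float))[0];t=np.array(c['tvec'],float).ravel()
    n=cv2.undistortPoints(np.array([[px]],float),K,np.array([k1,0,0,0]))[0,0]
    return -R.T@t, R.T@np.array([n[0],n[1],1])
def at(c,px,z=0.):
    o,d=ray(c,px); return (o+d*(z-o[2])/d[2]).round(4)
def proj(c,P):
    return cv2.projectPoints(np.array(P,float).reshape(-1,1,3),np.array(c['rvec'],float),np.array(c['tvec'],float),np.array(c['camera_matrix']),np.array([float(c['k1']),0,0,0]))[0][:,0].round(1)
E
python3 - <<'E'
from h import *
a=snap('side','s0');b=snap('top','t0')
i=[cv2.resize(x['pixels'][:,:,::-1],(800,600),interpolation=cv2.INTER_CUBIC) for x in(a,b)]
cv2.imwrite('pics/s0b.png',i[0]);cv2.imwrite('pics/t0b.png',i[1])
for x in(a,b):print(x['camera_matrix'],x['k1'],ray(x,(256,192)))
print(get_orientation(),get_tcp_pos(),grasp_offset,get_clock())
E
```

```text
[[346.91174531   0.         257.02772979]
 [  0.         346.91174531 194.63434511]
 [  0.           0.           1.        ]] -0.0026517562203375866 (array([-0.16438196,  0.01978203,  0.82502122]), array([ 0.73480712, -0.06877409, -0.67482965]))
[[478.16683925   0.         251.42745244]
 [  0.         478.16683925 193.47059342]
 [  0.           0.           1.        ]] -0.1432059462124968 (array([ 0.2084833 , -0.03762738,  1.3946763 ]), array([ 0.26897523,  0.0040654 , -0.9631909 ]))
[-3.11094843e+00 -4.25504055e-01  3.42303690e-04] [ 0.17426249 -0.62550545  0.1872977 ] 0.0188 0.1
```

View pics/s0b.png

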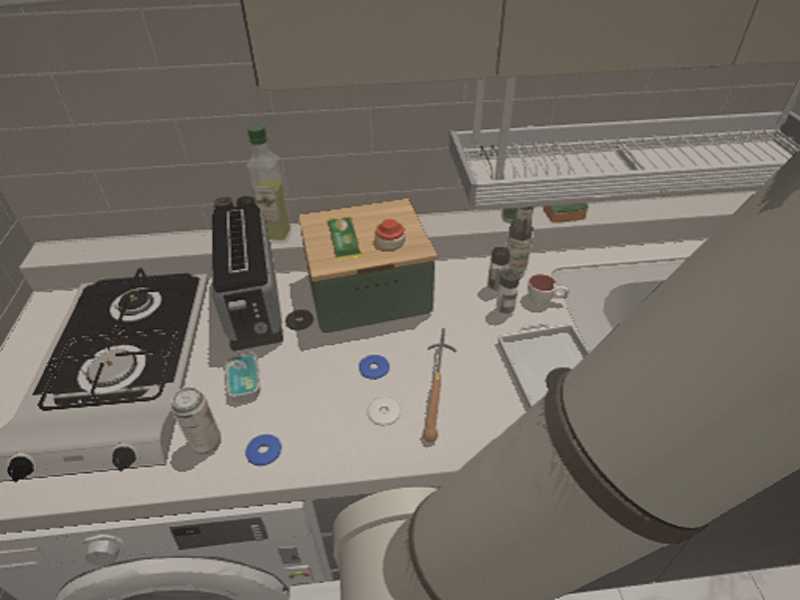

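View pics/t0b.png

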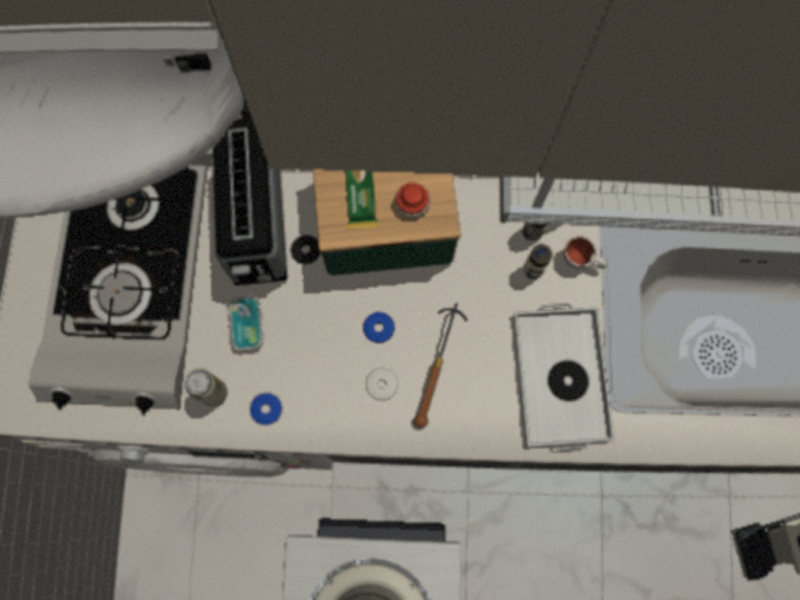

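Side (s0b) and top (t0b) views. These could be taken for the small cap in t0b: black disc in the gap (306,249), blue discs (379,327) and (265,408), white disc (382,383), large cap in the tray (568,380), and the hob burners (132,203) and (120,290). The black disc in the gap is the one. The hook runs from its butt (421,422) to its foot (455,312). I'll check this in a crop.

Run:
```python
from h import *
im=cv2.imread('pics/t0.png')[100:295,130:390]
cv2.imwrite('pics/t0c.png',cv2.resize(im,(780,585),interpolation=cv2.INTER_CUBIC))
im=cv2.imread('pics/s0.png')[120:290,120:320]
cv2.imwrite('pics/s0c.png',cv2.resize(im,(700,595),interpolation=cv2.INTER_CUBIC))
```

```text
(no output)
```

View pics/t0c.png

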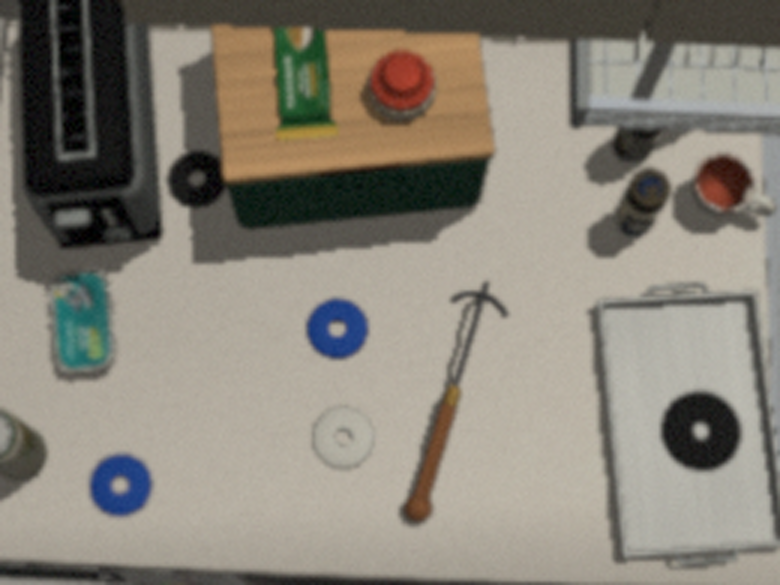

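View pics/s0c.png

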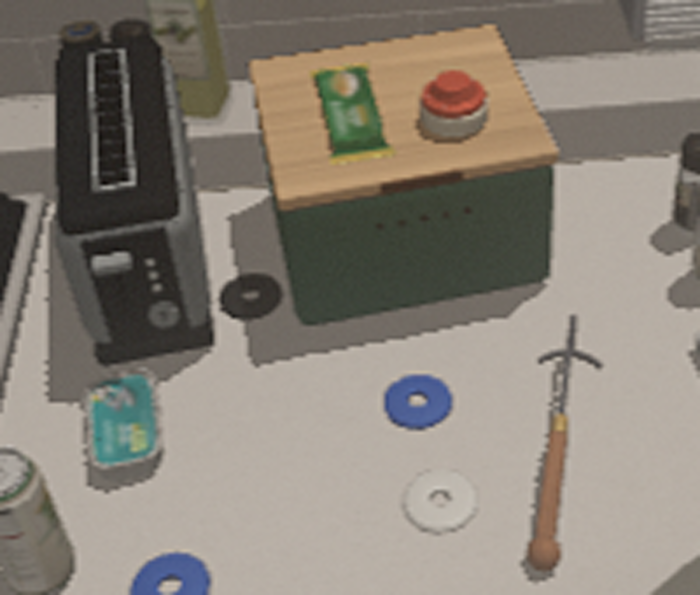

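The crops confirm it. The small black cap lies between toaster and bread bin at t0c (197,178) / s0c (251,296). The hook's foot ends are at t0c (452,298) and (506,316), its butt at (417,510), and the large cap at (701,430).

Run:
```python
from h import *
t=load('t0');s=load('s0')
T=lambda x,y,z:at(t,((x+.5)/3-.5+130,(y+.5)/3-.5+100),z)
S=lambda x,y,z:at(s,((x+.5)/3.5-.5+120,(y+.5)/3.5-.5+120),z)
for n,a,b,z in [('cap',(197,178),(251,296),.007),('binFL',(241,226),(305,325),0),('binFR',(475,207),(549,279),0),('toastFR',(160,240),(212,345),0.0),('toastFL',(58,243),(100,362),0),
 ('butt',(417,510),(543,552),.014),('footL',(452,298),(540,359),.003),('footR',(506,316),(602,366),.003),('tip',(486,285),(574,318),.06),('grip',(436,437),(551,480),.03),('binlidBL',(214,27),(251,60),.168),('binlidFL',(226,181),(282,203),.168)]:
  print(n,T(*a,z),S(*b,z))
for n,a,z in [('large',(701,430),.011),('tray1',(597,303),.022),('tray2',(757,293),.022),('tray4',(622,560),.022),('tray3',(780,548),.022),('blue',(337,328),.005),('tin',(82,325),.026),('tinBR',(113,372),.02),('jarb',(648,190),.105),('white',(343,436),.005)]: print(n,T(*a,z))
```

```text
cap [0.6943 0.1589 0.007 ] [0.6927 0.1597 0.007 ]
binFL [0.6466 0.111  0.    ] [0.654  0.1087 0.    ]
binFR [ 0.6761 -0.1273  0.    ] [ 0.6879 -0.1303  0.    ]
toastFR [0.6286 0.1929 0.    ] [0.6385 0.1954 0.    ]
toastFL [0.6215 0.2979 0.    ] [0.6294 0.2973 0.    ]
butt [ 0.3634 -0.0768  0.014 ] [ 0.3688 -0.0767  0.014 ]
footL [ 0.5781 -0.1058  0.003 ] [ 0.5809 -0.1056  0.003 ]
footR [ 0.5615 -0.1603  0.003 ] [ 0.5655 -0.1603  0.003 ]
tip [ 0.5772 -0.1355  0.06  ] [ 0.574  -0.1337  0.06  ]
grip [ 0.4323 -0.0924  0.03  ] [ 0.4247 -0.0911  0.03  ]
binlidBL [0.7887 0.1313 0.168 ] [0.8557 0.1416 0.168 ]
binlidFL [0.636  0.1095 0.168 ] [0.6339 0.1094 0.168 ]
large [ 0.4513 -0.3533  0.011 ]
tray1 [ 0.5734 -0.2489  0.022 ]
tray2 [ 0.5898 -0.4105  0.022 ]
tray4 [ 0.3215 -0.2731  0.022 ]
tray3 [ 0.3369 -0.4264  0.022 ]
blue [0.5422 0.0081 0.005 ]
tin [0.5303 0.2594 0.026 ]
tinBR [0.4855 0.2257 0.02  ]
jarb [ 0.6647 -0.2857  0.105 ]
white [ 0.4339 -0.0025  0.005 ]
```

```bash
cat >> h.py <<'E'
from scipy.spatial.transform import Rotation as Rn
TILT=.19; HY=-.267; BUTT=np.array([.366,-.0768]); GY=.135; GN=.0642
u=lambda a:np.array([np.cos(a),np.sin(a)])
def ori(yaw,t=TILT):
    h=np.append(u(yaw),0);l=np.array([-h[1],h[0],0]);z=np.sin(t)*h-np.cos(t)*np.array([0,0,1])
    y=-l;return Rn.from_matrix(np.c_[np.cross(y,z),y,z]).as_rotvec()
ZG=.026 # grasp height at rest
def tcp(gxy,yaw,lift=0):  # grasp point on the hook -> TCP
    return [*(np.array(gxy)+grasp_offset*np.sin(TILT)*u(yaw)),ZG-grasp_offset*np.cos(TILT)+lift]
GRASP0=BUTT+.040*u(HY)
def gap(s,lift,n=0): # TCP for seat at s along the gap axis
    return tcp((s-.150)*u(GY)+(GN+n)*u(GY+np.pi/2),GY,lift)
E
python3 - <<'E'
from h import *
for p,o in [(tcp(GRASP0,HY),ori(HY)),(gap(.60,.05),ori(GY)),(gap(.725,.0),ori(GY)),(gap(.59,0),ori(GY))]: print(np.round(p,3),solve_ik(p,o))
set_gripper(.05,50)
move_ptp(tcp(GRASP0,HY,.12),ori(HY)); 
print(line_to(tcp(GRASP0,HY),vel=.08,force_limit=8),get_tcp_pos())
set_gripper(0,50);print(get_width(),get_finger_force(),get_ft_force())
line_to(tcp(GRASP0,HY,.05),vel=.08);print(get_ft_force(),get_width())
try: line_to(gap(.60,.05),ori(GY),vel=.15)
except MotionError as e: print(e); move_ptp(gap(.60,.05),ori(GY))
print(get_tcp_pos(),gap(.60,.05),get_clock())
c=snap('top','t1');d=snap('side','s1')
im=np.hstack([cv2.resize(x['pixels'][y:y+170,x0:x0+130,::-1],(390,510),interpolation=cv2.INTER_CUBIC) for x,x0,y in((c,160,120),(d,130,130))]);cv2.imwrite('pics/v1.png',im)
E
```

```text
[ 0.408 -0.088  0.008] [ 0.56801085  0.32858361 -0.48882335  2.40885589  0.6358718   0.30712409
 -2.31767349]
[0.441 0.125 0.058] [-0.18513682  0.23402722 -0.20635305  2.30227162  0.22384207  0.43486382
 -2.01234584]
[0.565 0.141 0.008] [ 0.1369326   0.56293179 -0.55393386  2.0317062   0.67882411  0.52272878
 -2.33251087]
[0.431 0.123 0.008] [-0.3933782   0.33065087  0.01502145  2.35377833  0.15068811  0.27571461
 -1.95671395]
False [ 0.40832215 -0.08840163  0.00781396]
0.0006212174457829588 0.0 [ 0.61424782 -0.0298069   0.5964203 ]
[-0.42479864  0.60612394 -0.94269309] 0.00043554082635418863
[0.4405395  0.12382185 0.05736104] [np.float64(0.440783143047685), np.float64(0.12465937467197286), np.float64(0.057538320379795324)] 7.975
```

View pics/v1.png

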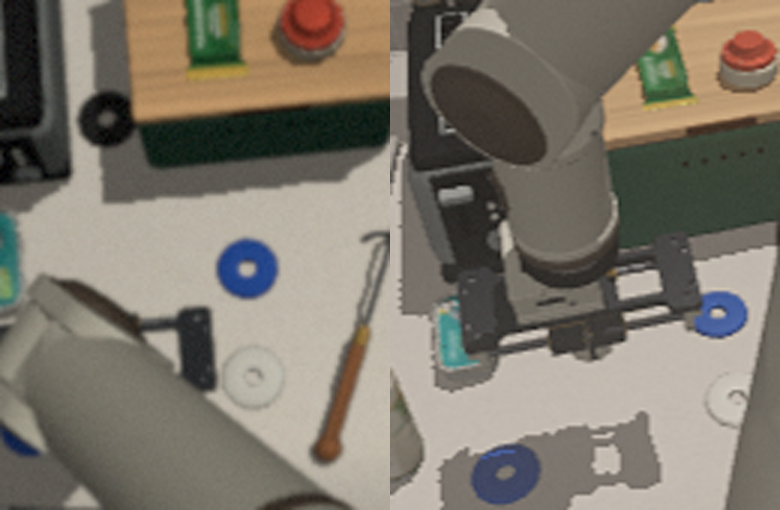

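v1 shows the fingers shut on nothing. The hook still lies on the worktop, butt at v1 (326,451). I'll go back above it and look with the wrist camera.

Run:
```python
from h import *
line_to(tcp(GRASP0,HY,.12),ori(HY),vel=.2); set_gripper(.05);print(get_width(),get_tcp_pos(),get_orientation(),ori(HY))
w=snap('wrist','w2');t=load('t1');s2=snap('side','s2');t2=snap('top','t2')
print(proj(t2,[get_tcp_pos(),tcp(GRASP0,HY)]),proj(w,[get_tcp_pos(),tcp(GRASP0,HY),[*BUTT,.014],[*(BUTT+.19*u(HY)),.003]]))
a=cv2.resize(w['pixels'][:,:,::-1],(400,300));
b=cv2.resize(cv2.imread('pics/t1.png')[180:290,240:320],(400,550),interpolation=cv2.INTER_CUBIC)
o=np.zeros((560,800,3),np.uint8);o[:300,:400]=a;o[:550,400:]=b
o[300:560,:400]=cv2.resize(s2['pixels'][190:320,200:400,::-1],(400,260));cv2.imwrite('pics/v2.png',o)
```

```text
0.04993763532828665 [ 0.40799803 -0.08833579  0.12754267] [ 3.07488407 -0.41313016  0.29299294] [ 3.07492962 -0.41295931  0.29300029]
[[274.8 248.4]
 [273.  254.8]] [[249.3 217.4]
 [249.  195.7]
 [249.  239.2]
 [249.   49.2]]
```

View pics/v2.png

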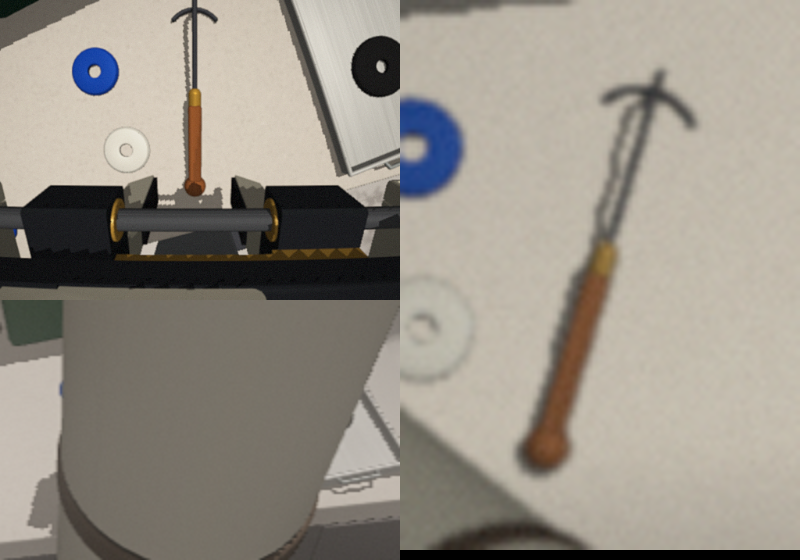

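v2 shows the hook unmoved: the butt at wrist-view (194,186) matches its projection. The fingertips, though, show further back than expected. I'll draw the tool geometry on a wrist picture.

Run:
```python
from h import *
w=load('w2');p=get_tcp_pos();R=Rn.from_rotvec(get_orientation()).as_matrix()
o,d=ray(w,(256,192));print('cam in tool',R.T@(o-p),R.T@d, grasp_offset)
im=cv2.resize(cv2.imread('pics/w2.png'),(1024,768),interpolation=cv2.INTER_CUBIC)
for q,c in [((0,0,0),(0,0,255)),((0,0,-.0188),(0,255,0)),((0,.025,0),(0,0,255)),((0,-.025,0),(0,0,255)),((.0095,.025,0),(255,0,255)),((-.0095,.025,0),(255,255,0)),((0,.025,-.0188),(0,255,0)),((0,.025,-.04),(0,255,0))]:
    x=proj(w,[p+R@np.array(q)])[0]; cv2.circle(im,(int(x[0]*2),int(x[1]*2)),4,c,-1)
cv2.imwrite('pics/v3.png',im[368:768,180:820])
```

```text
cam in tool [ 0.07712577 -0.00067536 -0.19629288] [-0.29203057  0.02374458  0.95645025] 0.0188
```

View pics/v3.png

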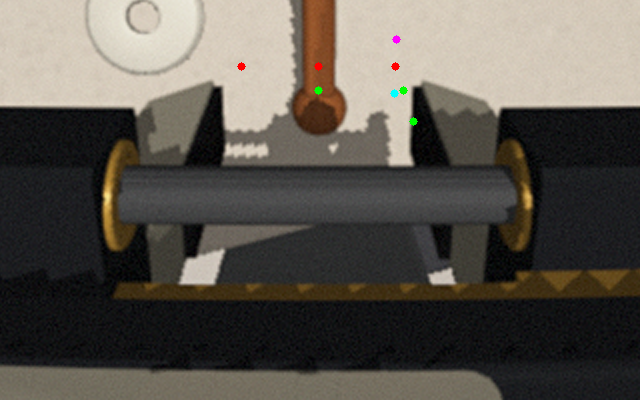

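v3 shows the real fingertips at about (213,83) and (413,83), where the calibration puts points roughly 40 mm behind the reported TCP. That explains the empty grasp above the handle. I'll measure the true tip offset by touching bare worktop with the fingers shut.

Run:
```python
from h import *
o=ori(0,0); set_gripper(0,20)
move_ptp([.50,.09,.12],o)
print(line_to([.50,.09,.03],vel=.1,force_limit=5),get_tcp_pos())
w=snap('wrist','w3')
print(line_to([.50,.09,-.06],vel=.02,force_limit=4),get_tcp_pos(),get_ft_force(),get_clock())
line_to([.50,.09,.12],vel=.2)
```

```text
False [0.50050447 0.09032557 0.03049443]
True [ 0.50002483  0.09006915 -0.03818117] [-0.94230527 -0.48754365  7.03966694] 16.2917
```

The fingertips really end 38 mm short of the reported TCP, along the tool axis. I'll use the corrected offset from here.

```bash
sed -i 's/^def tcp(/TIP=.038; GO=TIP+grasp_offset\ndef tcp(/; /def tcp(/,/return/s/grasp_offset\*/GO*/g' h.py; grep -n "GO" h.py
python3 - <<'E'
from h import *
print(tcp(GRASP0,HY))
for p,o in [(tcp(GRASP0,HY),ori(HY)),(gap(.60,.05),ori(GY)),(gap(.725,.0),ori(GY)),(gap(.59,0),ori(GY))]: print(np.round(p,3),solve_ik(p,o))
set_gripper(.05,50)
move_ptp(tcp(GRASP0,HY,.09),ori(HY)); 
print(line_to(tcp(GRASP0,HY),vel=.08,force_limit=8),get_tcp_pos())
set_gripper(0,50);print(get_width(),get_finger_force(),get_ft_force())
assert get_width()>.01
line_to(tcp(GRASP0,HY,.05),vel=.08);print(get_ft_force(),get_width())
try: line_to(gap(.60,.05),ori(GY),vel=.15)
except MotionError as e: print(e); move_ptp(gap(.60,.05),ori(GY))
print(get_tcp_pos(),gap(.60,.05),get_width(),get_clock())
c=snap('top','t4');d=snap('side','s4');w=snap('wrist','w4')
h=u(GY);sx=.60*h+GN*u(GY+np.pi/2);print(proj(w,[[*(sx+.035*h),.053],[*(sx+.035*h),.111]]))
o=np.zeros((560,800,3),np.uint8)
o[:,:400]=cv2.resize(c['pixels'][120:260,150:250,::-1],(400,560),interpolation=cv2.INTER_CUBIC)
o[:300,400:]=cv2.resize(w['pixels'][:,:,::-1],(400,300))
o[300:,400:]=cv2.resize(d['pixels'][170:300,130:330,::-1],(400,260));cv2.imwrite('pics/v4.png',o)
E
```

```text
22:TIP=.038; GO=TIP+grasp_offset
24:    return [*(np.array(gxy)+GO*np.sin(TILT)*u(yaw)),ZG-GO*np.cos(TILT)+lift]
[np.float64(0.41492975632576845), np.float64(-0.09018380617511183), np.float64(-0.02977784055466096)]
[ 0.415 -0.09  -0.03 ] [ 0.44303719  0.4256464  -0.35236849  2.40589564  0.8732053   0.22012527
 -2.54945129]
[0.448 0.126 0.02 ] [ 0.20468345  0.39398877 -0.64770011  2.29360609  0.71556243  0.43501039
 -2.45990018]
[ 0.572  0.142 -0.03 ] [ 0.25475781  0.70074506 -0.71034318  2.01750883  0.97200825  0.56974018
 -2.56178988]
[ 0.438  0.124 -0.03 ] [-0.18982448  0.44179533 -0.20869157  2.34007377  0.63542657  0.22502129
 -2.41743136]
False [ 0.41532944 -0.08962778 -0.02978396]
0.015899648089799236 50.00064790248871 [-0.08044795 -0.39850091  1.14008111]
[ 0.0300312   0.15015984 -1.112574  ] 0.015570465627656536
[0.44763375 0.12458731 0.02004288] [np.float64(0.4478944832044823), np.float64(0.12562528061360573), np.float64(0.020222159445339043)] 0.01573041673581992 23.325
[[ 247.1 -102. ]
 [ 246.6 -218.2]]
```

View pics/v4.png

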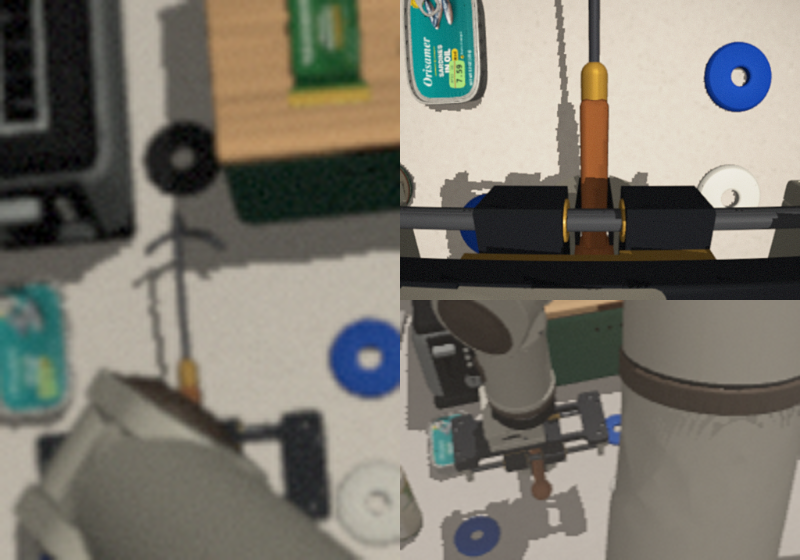

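v4 shows the hook held, with its foot apex at about (180,228) in the top crop and its right end at (226,246), in front of the gap. The cap is at (182,158). I'll compare this with the prediction.

Run:
```python
from h import *
c=load('t4');h=u(GY);n=u(GY+np.pi/2);s=.60*h+GN*n
f=lambda q:((q+.5-[150,120])*4-.5).round(0)
P=[[*(s+a*h+b*n),z] for a,b,z in [(.035,0,.053),(.0225,.0268,.053),(.0225,-.0268,.053),(.035,0,.111),(-.08,0,.08)]]
print(f(proj(c,P)))
g=[[*(k*h+m*n),z] for k,m,z in [(.656,GN-.036,0),(.656,GN+.036,0),(.80,GN-.036,0),(.656,GN-.036,.168),(.80,GN-.036,.168),(.656,GN+.036,.185)]]
print(f(proj(c,g)))
im=cv2.resize(cv2.imread('pics/t4.png')[140:210,160:230],(560,560),interpolation=cv2.INTER_CUBIC)
for a in (proj(c,P),proj(c,g)):
  for q in a: cv2.circle(im,tuple(((q+.5-[160,140])*8).astype(int).tolist()),3,(0,0,255) if a.shape[0]==5 else (255,0,255),-1)
cv2.imwrite('pics/v5.png',im)
```

```text
[[182. 232.]
 [146. 251.]
 [219. 244.]
 [172. 207.]
 [188. 375.]]
[[235. 222.]
 [141. 230.]
 [222.  48.]
 [213. 147.]
 [200. -44.]
 [104. 149.]]
```

View pics/v5.png

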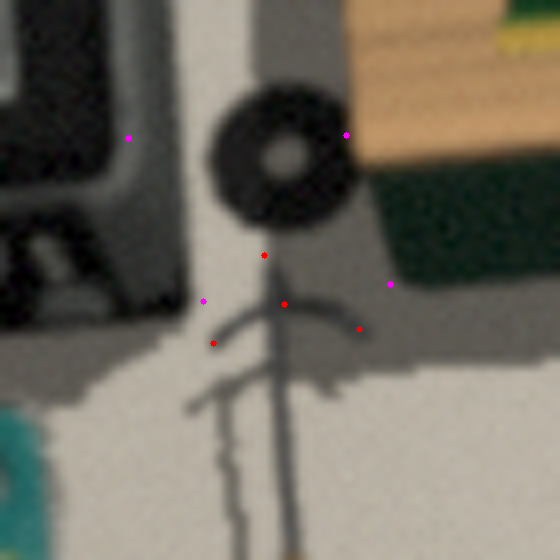

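The projected foot matches the image within about 1 mm. I'll go in over the cap, lower behind it and pull.

Run:
```python
from h import *
o=ori(GY)
print(line_to(gap(.728,.04),o,vel=.12,force_limit=12),get_tcp_pos(),gap(.728,.04))
print(line_to(gap(.728,.0005),o,vel=.04,force_limit=5),get_tcp_pos(),gap(.728,0),get_ft_force())
w=snap('wrist','w6');t=snap('top','t6')
print(get_clock(),get_width())
print(line_to(gap(.585,.0005),o,vel=.05,force_limit=12),get_tcp_pos(),gap(.585,0),get_ft_force(),get_clock())
t=snap('top','t7');w2=snap('wrist','w7')
x=np.zeros((560,800,3),np.uint8)
x[:300,:400]=cv2.resize(w['pixels'][:,:,::-1],(400,300));x[:300,400:]=cv2.resize(w2['pixels'][:,:,::-1],(400,300))
x[300:,:400]=cv2.resize(t['pixels'][120:250,130:330,::-1],(400,260));cv2.imwrite('pics/v6.png',x)
```

```text
False [0.57384683 0.14273691 0.01000863] [np.float64(0.5747298535986645), np.float64(0.1428528404225463), np.float64(0.010222159445339041)]
True [ 0.57419029  0.14285592 -0.0298125 ] [np.float64(0.5747298535986645), np.float64(0.1428528404225463), np.float64(-0.02977784055466096)] [-0.87716184 -0.66685903  6.14474631]
25.8083 0.01580905221401963
False [ 0.43243059  0.12327486 -0.02957824] [np.float64(0.43303096323641405), np.float64(0.1236064259484955), np.float64(-0.02977784055466096)] [-0.96447187 -0.07725847 -0.3978501 ] 28.775
```

View pics/v6.png

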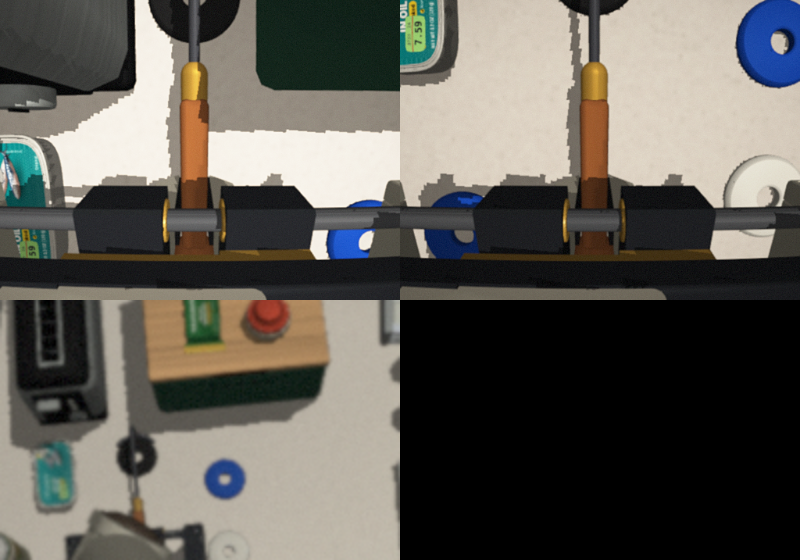

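v6: the cap is out in front of the gap, at about (137,457) in the lower panel. I'll ease off, lift, and lay the hook back at its original spot.

Run:
```python
from h import *
line_to(gap(.589,.0005),vel=.03); line_to(gap(.589,.05),vel=.08)
line_to(tcp(GRASP0,HY,.05),ori(HY),vel=.15)
print(line_to(tcp(GRASP0,HY,0),vel=.04,force_limit=3),get_tcp_pos(),get_ft_force())
set_gripper(.045); sleep(.2)
line_to(tcp(GRASP0,HY,.13),vel=.2)
move_ptp([.45,-.10,.16],ori(0,0));t=snap('top','t8');s=snap('side','s8');print(get_clock())
x=np.zeros((600,800,3),np.uint8)
x[:,:480]=cv2.resize(t['pixels'][150:300,180:300,::-1],(480,600),interpolation=cv2.INTER_CUBIC)
x[:200,480:]=cv2.resize(s['pixels'][190:250,130:226,::-1],(320,200),interpolation=cv2.INTER_CUBIC);cv2.imwrite('pics/v7.png',x)
```

```text
Traceback (most recent call last):
station.MotionError: the arm cannot follow that straight line within its joint ranges
```

Run:
```python
from h import *
print(get_joint_pos().round(2) if hasattr(get_joint_pos(),'round') else get_joint_pos())
line_to(gap(.589,.09),vel=.15)
p=tcp(GRASP0,HY,.09);print(solve_ik(p,ori(HY)),solve_ik(tcp(GRASP0,HY,0),ori(HY)))
move_ptp(p,ori(HY))
print(line_to(tcp(GRASP0,HY,0),vel=.06,force_limit=3),get_tcp_pos(),get_ft_force())
set_gripper(.045); sleep(.2)
line_to(tcp(GRASP0,HY,.13),vel=.2)
move_ptp([.45,-.10,.16],ori(0,0));t=snap('top','t8');s=snap('side','s8');print(get_clock())
x=np.zeros((600,800,3),np.uint8)
x[:,:480]=cv2.resize(t['pixels'][150:300,180:300,::-1],(480,600),interpolation=cv2.INTER_CUBIC)
x[:200,480:]=cv2.resize(s['pixels'][190:250,130:226,::-1],(320,200),interpolation=cv2.INTER_CUBIC);cv2.imwrite('pics/v7.png',x)
```

```text
[ 0.5   0.29 -0.42  2.39  0.47  0.33 -2.15]
[ 0.1696126   0.16805014 -0.04727035  2.37865073  0.08790114  0.40835816
 -1.79146009] [ 0.39569668  0.41927815 -0.29975663  2.40735731  0.80541095  0.20303394
 -2.48696653]Traceback (most recent call last):
  File "<stdin>", line 6, in <module>
station.MotionError: the arm cannot follow that straight line within its joint ranges
```

Run:
```python
from h import *
G=GRASP0+[.03,.005]
line_to(tcp(G,HY,.09),vel=.15)
for k in (0,1,2):
    try: print(line_to(tcp(G,HY,0),vel=.06,force_limit=3),get_tcp_pos(),get_ft_force());break
    except MotionError as e: print(e);G=G+[.02,.003];line_to(tcp(G,HY,.09),vel=.15)
else: raise SystemExit
set_gripper(.045); sleep(.2)
line_to(tcp(G,HY,.13),vel=.2)
move_ptp([.45,-.10,.16],ori(0,0));t=snap('top','t8');s=snap('side','s8');print(get_clock(),get_joint_pos())
x=np.zeros((600,800,3),np.uint8)
x[:,:480]=cv2.resize(t['pixels'][150:300,180:300,::-1],(480,600),interpolation=cv2.INTER_CUBIC)
x[:200,480:]=cv2.resize(s['pixels'][190:250,130:226,::-1],(320,200),interpolation=cv2.INTER_CUBIC);cv2.imwrite('pics/v7.png',x)
```

```text
the arm cannot follow that straight line within its joint ranges
True [ 0.46477596 -0.08213214 -0.02985965] [-0.69178787  1.50750401  6.68101651]
38.35 [ 0.27841034  0.17279003 -0.13064574  2.04826222  0.02782847  0.9261854
 -1.43837731]
```

View pics/v7.png

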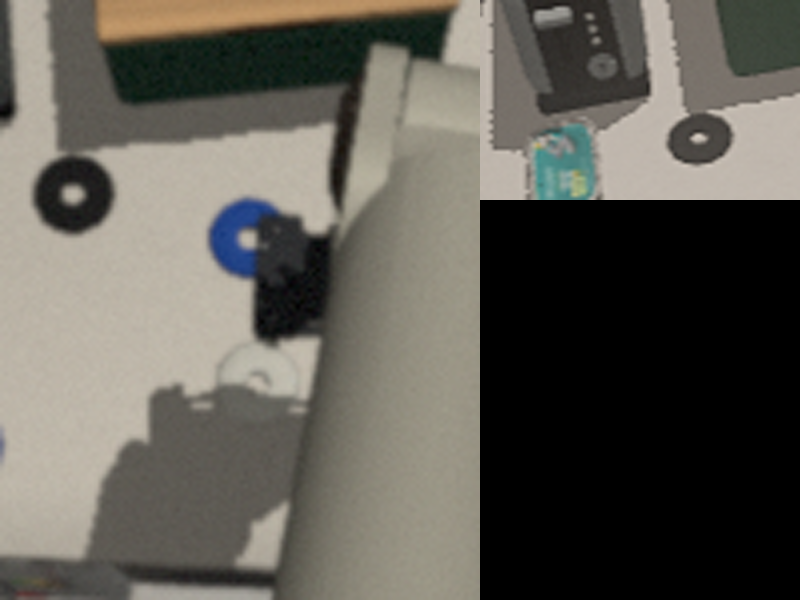

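v7: the small cap is out at top-crop (73,194) and side-crop (699,138). Now I'll pick it up and place it in the tray.

Run:
```python
from h import *
a=at(load('t8'),(197.9,198.1),.007);b=at(load('s8'),(195.35,231.05),.007);print(a,b)
c=(a+b)/2; x,y=c[:2]; o=ori(0,0)
set_gripper(.078,20)
move_ptp([x,y,.06],o)
print(line_to([x,y,-.0365],vel=.06,force_limit=4),get_tcp_pos())
set_gripper(0,20);print(get_width(),get_finger_force())
assert .05<get_width()<.07
line_to([x,y,.0],vel=.06);print(get_width(),get_finger_force(),get_ft_force())
line_to([x,y,.10],vel=.15)
w=snap('wrist','w9');print(get_clock())
cv2.imwrite('pics/v8.png',w['pixels'][:,:,::-1])
```

```text
[0.5703 0.1422 0.007 ] [0.5702 0.1439 0.007 ]
False [ 0.57062164  0.1431601  -0.03609066]
0.05862719057634151 20.000140545889735
0.05857964227336718 19.999876865185797 [ 0.09042249 -0.53001797 -0.42798667]
44.05
```

View pics/v8.png

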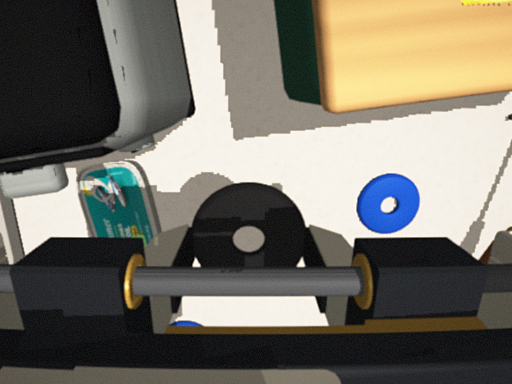

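v8: the cap is held, its hole at (249,239), but the 58.6 mm width means the pads pinch it on a chord behind its centre. I'll measure that offset, set the cap down and regrasp it centred.

Run:
```python
from h import *
p=np.array(get_tcp_pos()); q=at(load('w9'),(249,239),p[2]+.043); dx,dy=(q-p)[:2]
print(p,q,dx,dy,get_width())
x,y=p[:2]
if 0.004<dx<.03 and abs(dy)<.006:
    line_to([x,y,-.03],vel=.15);print(line_to([x,y,-.0365],vel=.03,force_limit=3),get_tcp_pos())
    set_gripper(.078); x+=dx
    line_to([x,y,-.0355],vel=.06); set_gripper(0,20)
    print(get_width(),get_finger_force()); line_to([x,y,0],vel=.06); 
    w=snap('wrist','w10');print(get_width(),get_clock())
    cv2.imwrite('pics/v9.png',w['pixels'][:,:,::-1])
```

```text
[0.56906433 0.14336492 0.09902608] [0.5741 0.1436 0.142 ] 0.0050356717026245335 0.00023507760065957783 0.05861274411960821
False [ 0.56918456  0.14339704 -0.036296  ]
0.058967218284453164 20.00009303446859
0.05858261226191063 47.5083
```

View pics/v9.png

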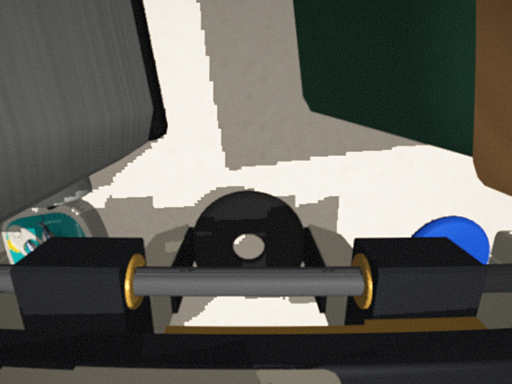

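v9: the cap is held centred, its hole at (249,246). The width is the same, so that is simply its pinch width. Now to carry it to the tray.

Run:
```python
from h import *
p=get_tcp_pos(); x,y=p[:2]; TX,TY=.5365,-.3266
line_to([x,y,.09],vel=.2)
o=ori(.098,0)
try: line_to([TX,TY,.09],o,vel=.2)
except MotionError as e: print(e); move_ptp([TX,TY,.09],o)
print(get_width(),get_clock(),get_tcp_pos())
line_to([TX,TY,-.015],vel=.12)
print(line_to([TX,TY,-.0345],vel=.025,force_limit=2.5),get_tcp_pos(),get_ft_force())
set_gripper(.070); sleep(.2)
line_to([TX,TY,.08],vel=.12)
line_to([.42,-.03,.16],vel=.3)
t=snap('top','t11');s=snap('side','s11');print(get_clock())
x=np.zeros((600,800,3),np.uint8)
x[:,:480]=cv2.resize(t['pixels'][150:300,280:400,::-1],(480,600),interpolation=cv2.INTER_CUBIC)
x[:300,480:]=cv2.resize(t['pixels'][140:290,140:300,::-1],(320,300))
x[300:,480:]=cv2.resize(s['pixels'][140:290,240:400,::-1],(320,300));cv2.imwrite('pics/v10.png',x)
```

```text
0.05826832896114893 50.6167 [ 0.53688992 -0.32544185  0.0900027 ]
True [ 0.53620646 -0.32646602 -0.03176155] [ 0.28009101 -0.38461011  4.14517406]
55.3667
```

View pics/v10.png

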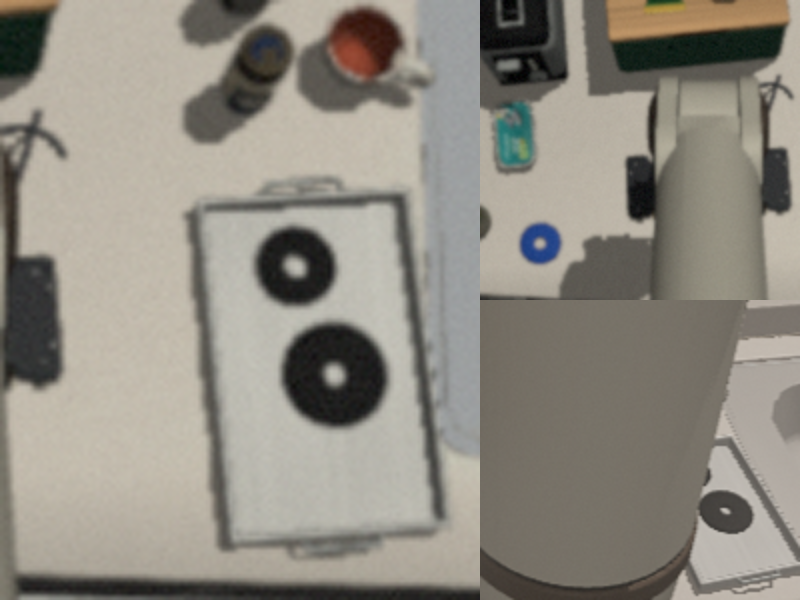

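v10: the small cap lies flat in the tray at (295,266), separate from the large cap at (334,374). The hook's foot is on the open worktop at (35,130), clear of the tray and the cap. Handing in.

```bash
python3 -c "
from h import *
print(sign_off(),get_clock())"
```

```text
the job is handed in; nothing more can be done
the job is handed in; nothing more can be done
```

I handed the job in: I hooked the small cap out of the gap and laid it flat in the tray beside the large cap, and the hook is back on the open worktop about 50 mm from where it started; no verdict came back after hand-in.

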